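# Weigh the red-capped vial

## Robot

A 7-joint arm with a two-finger parallel gripper is mounted at the origin on a cart in front of the work surface, level with it; the furniture and walls round the work are solid. World frame = base frame: x ahead of the robot, y to its left, z up, the work surface at z = 0. Lengths are in m, angles in rad, forces in N, time in s.
With the tool pointing down it reaches from about 0.425 to 0.925 m from the base axis. Payload 6.8 kg.
Tool frame: the origin (TCP) lies on the front face of the gripper's body, between the roots of the fingers; the fingertips stand 73 mm ahead of it and the grasp point (between the pads) lies 54 mm ahead of it; z points along the fingers, x is the direction in which the jaws open and shut, and the axes are right-handed (so a half turn about z gives the same grasp; the last joint's range is limited). The gripper opens to 85 mm and grips with 20 to 120 N. Pads are 22 mm wide; open, the fingers measure 114 mm over their backs; the gripper's body (76 mm by 85 mm) begins 54 mm behind the grasp point. The pads swing forward as they close: fully open they stand 13 mm farther back than shut.
Start: joints at [-1.43, 0.477, 0.022, 1.555, -0.011, 1.109, -0.083], TCP at [0.166, 0.654, 0.304] pointing down, gripper open.
Joint ranges: [-2.96, 2.96], [-0.34, 2.1], [-1.41, 1.46], [0.24, 2.44], [-1.37, 4.51], [0.17, 1.92], [-2.96, 2.96]. Speed limits (rad/s): [2.39, 2.39, 3.14, 3.14, 3.14, 3.14, 3.14].

## Interface

Orientations are given as a unit quaternion [w, x, y, z].
In Python, from station import get_obs, read_camera, hand_in gives the robot as it stands. The module is installed in compiled form; this text tells all that it offers.
- The arm moves only by the shell command python3 -m creep 'ROWS' [FORCE]. ROWS is JSON, a list that holds one entry, the list of rows, each a list of 7 numbers: the turn, a rotation vector about the tool's x, y, z in rad, then the shift along the tool's x, y, z in m, then the finger opening in m, from 0 to 0.0854. A call has 1 to 20 rows; each row shifts and turns the pose as measured when the row begins, along the tool's axes as they then stand; what a row does not reach is not made up. A row lasts 1/12 s, in which the tool goes at most 41.7 mm and 7.16 degrees, less where a joint would pass 70% of its speed; a pose out of reach is approached as far as the arm can. A call is refused whole if a number of a shift passes 0.0417 or a number of a turn 0.125, either way. A call with a gripper value outside its range is refused whole. The fingers move at their own pace and stop on an object; FORCE is the grip in N (left out, the last holds). Time passes only in rows, so rows that do not move let the fingers close. It gives the time, the measured TCP pose, the force and the opening at its end, in the units of the state.
- get_obs(): the state, without advancing time (a new reading comes with each control period).
- read_camera(name): name is "scene" or "top" or "wrist"; returns a dict with "color" (384x512x3 uint8, red, green, blue), "range_z" (384x512 float32, m along the optical axis (not along the pixel's ray), 0 where there is no reading), "fovy" (degrees; the focal length in pixels is half the picture's height over the tangent of half this angle, whatever the lens; pixels are square), "cx", "cy" (the principal point, pixels), "rvec" (rotation vector, rad) and "tvec" (3), from world to camera coordinates, as OpenCV has them. Camera axes: x right, y down, z forward; pixel columns grow to the right and rows downward; lengths in m; the calibration is good to about 2 mm. A picture is of the moment at which its call begins.
- hand_in(): hands the job in, once; it reports no verdict.
The state is a dict: "t": time; "q": joint angles; "joint_vel": joint speeds; "joint_torque": joint torques, N m; "eef_pos": TCP position; "tool_rot": TCP orientation; "contact_force": force on the tool from outside, world axes, zero at the start; "torque": the same for the moment, N m; "gripper_width": opening from 0.0 (shut) to 1.0 (fully open).
Only numpy, scipy, OpenCV 4.12 (cv2) and the standard library are available. Lean on these libraries where they do the work, as an engineer would, in place of code of your own. Each camera call takes 0.05 s, during which the arm holds its last target.

## Task

Weigh the red-capped sample vial: lift it straight up out of its pocket in the grey metal block by its cap and, keeping it upright, set it down in the middle of the balance pan through the open top of the draught shield without dropping it. Then push the shield door shut until it snaps fully home on its catch, and press the green key on the console to start the weighing. Leave the other vials in the block as they are.

Things in the scene. Friction and masses are not known exactly. Their poses are not given: they have to be found in the camera images.
- vial_3_mid (a point): Centre (half-way up) of the red-capped vial: 48 mm high, 20 mm across, about 20 g; its z axis runs up its length. It stands on the pocket floor with the upper 14 mm proud of the block: 4 mm of body, then the cap, the top 10 mm, 18 to 20 mm across. Only the cap can be gripped.
- vial_1_mid (a point): Centre of the blue-capped vial, same size, in another pocket; to be left there.
- vial_4_mid (a point): Centre of the white-capped vial, same size, in another pocket; to be left there.
- vial_6_mid (a point): Centre of the black-capped vial, same size, in another pocket; to be left there.
- vial_block: Fixed grey metal block, 56 x 186 x 42 mm (its x, y, z), origin at the centre of its underside. One row of four pockets along its y axis, 44 mm apart, 22 mm across, 34 mm deep (1 mm of play round a vial); vials in any order. Its long sides are clear: the fingers can close on a cap along its x axis. A tall instrument stands behind it (x over 0.68, y under -0.04): keep the hand in front of that.
- balance: Fixed balance; origin on the worktop under the pan's middle, x to its rear, y to its left, z up. White housing (top z 40 mm), 190 mm wide, x -0.18 to 0.10. On it a clear draught shield open at the top, rim z 115 mm, inside 170 mm wide, 160 deep: left, right, rear panes fixed, front a blue-framed door in the plane x = -0.080. In front a console (top z 24 mm) with a blank display and the green key.
- pan_top (a point): Middle of the top of the round steel pan, 84 mm across, 50 mm above the worktop and level; fixed to the balance (axes as the balance).
- shield_door (a joint): Angle of the door about its upright hinge at the balance's front right (-y) corner, rad: 0 is shut, grows as the free edge swings out forward. Starts open at 0.6 to 1.0 and stays where left. From about 0.07 the nose on its free edge must be pushed over a sprung roller (2 to 4 N at the edge); below 0.03 it snaps home to 0 and is held.
- door_hinge (a point): Point on the door's hinge axis, at mid-height of the door (82 mm above the worktop); turns with the door: its y axis points from the hinge along the door to the free edge, its -x axis out of the door's outer face, which is the one to push.
- door_edge (a point): Point on the door's outer face at its free edge, 82 mm up, 163 mm from the hinge. The door is 9 mm thick and reaches from 46 to 115 mm above the worktop; a black ball knob (16 mm) sticks out 28 mm from the outer face 10 mm inside this edge, 98 mm up. The door is easily pushed 110 to 135 mm from the hinge.
- start_key (a joint): Travel of the green key, m: 0 is up, 0.005 is fully down; springs back up; fully down takes 3.5 N.
- start_key_top (a point): Middle of the top of the green round key, 24 mm across, on the console 65 mm in front of the shut door and 45 mm to the right of the middle; pressed straight down.

How it is judged:
By the outcome, as a careful person would: the job done as asked, in the order asked, and still so for the second after the job is handed in, with the robot touching nothing.
It also fails if it takes over 64 s, if anything falls off the work surface, if the arm or the gripper's body presses on something with over 40 N, if the wrist force passes 120 N, or if a joint passes its speed limit or range.

## Working session

There is one attempt and no reset: what is moved stays moved. The work goes in short steps, Python scripts to look and compute and a shell command to move; the robot and the scene stay as the last step left them, time stands still between calls to the robot, and variables do not carry over. Pictures are saved under pics/ and viewed, and the job is handed in when it is done.

```bash
mkdir -p pics
cat > h.py <<'E'
import numpy as np, cv2
from station import get_obs, read_camera
def snap(n,f):
    c=read_camera(n); cv2.imwrite(f'pics/{f}.png',cv2.cvtColor(c['color'],cv2.COLOR_RGB2BGR)); np.savez(f'{f}.npz',**c); return c
def cloud(c):
    f=192/np.tan(np.radians(float(c['fovy']))/2); z=c['range_z']; v,u=np.mgrid[:384,:512]
    P=np.stack([(u-c['cx'])*z/f,(v-c['cy'])*z/f,z],-1); R=cv2.Rodrigues(np.array(c['rvec'],float))[0]
    return (P-np.array(c['tvec']).reshape(3))@R
E
python3 - <<'E'
from h import *
o=get_obs(); print({k:np.round(v,3) for k,v in o.items()})
for n in ['scene','top']:
    c=snap(n,n+'0'); print(n,c['fovy'],c['cx'],c['cy'],c['rvec'],c['tvec'])
E
```

```text
{'t': np.float64(0.0), 'q': array([-1.43 ,  0.478,  0.022,  1.556, -0.012,  1.109, -0.083]), 'joint_vel': array([ 0.001, -0.002, -0.001, -0.   ,  0.   , -0.   ,  0.001]), 'joint_torque': array([ 0.0000e+00, -5.9646e+01,  1.6080e+00, -2.8119e+01,  1.3000e-02,
        9.0000e-03,  0.0000e+00]), 'eef_pos': array([0.166, 0.654, 0.303]), 'tool_rot': array([ 0.001,  0.789,  0.614, -0.001]), 'contact_force': array([ 1.048,  0.245, -0.687]), 'torque': array([-0.036, -0.011, -0.016]), 'gripper_width': np.float64(0.998)}
scene 56.80384202959908 252.25668795117164 191.77416637043478 [ 1.91039846 -0.97142304  0.5287472 ] [-0.37429117  0.2783316   0.53976191]
top 49.55147271236558 254.69919916753406 185.58406798360897 [ 2.19367928 -2.03306128  0.20983407] [-0.07174807  0.54626171  0.94122097]
```

```bash
ls pics
```

```text
scene0.png
top0.png
```

View pics/scene0.png

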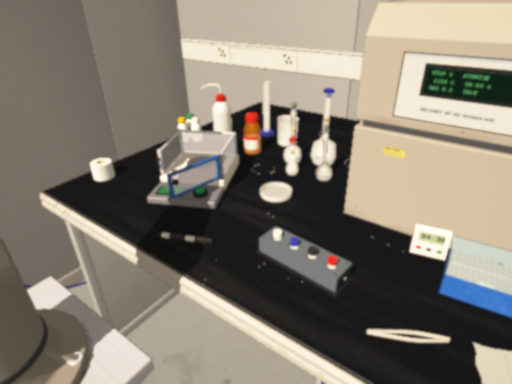

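View pics/top0.png

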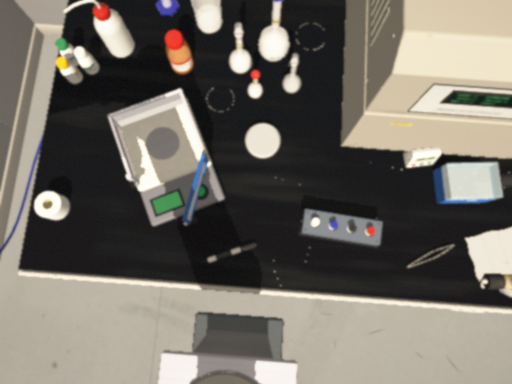

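The top view shows the red cap at about (371,231), the pan at (163,143), the green key at about (201,192) and the blue door from (205,155) to (187,222). Next I'll measure them.

Run:
```python
from h import *
for n in ['top0','scene0']:
    c=np.load(n+'.npz'); P=cloud(c); hsv=cv2.cvtColor(c['color'],cv2.COLOR_RGB2HSV).astype(int); H,S,V=hsv[...,0],hsv[...,1],hsv[...,2]
    ok=c['range_z']>0
    red=((H<8)|(H>172))&(S>150)&(V>80)&ok
    blue=(H>100)&(H<128)&(S>110)&(V>60)&ok
    green=(H>45)&(H<85)&(S>100)&(V>40)&ok
    for nm,m in [('red',red),('blue',blue),('green',green)]:
        k,l,s,ce=cv2.connectedComponentsWithStats(m.astype(np.uint8))
        for i in range(1,k):
            if s[i,4]>15:
                q=P[l==i]; print(n,nm,ce[i].round(1),s[i,4],'med',np.median(q,0).round(4),'p5',np.percentile(q,5,axis=0).round(4),'p95',np.percentile(q,95,axis=0).round(4))
c=np.load('top0.npz');P=cloud(c)
for u,v in [(163,143),(316,222),(371,231),(352,227),(334,224),(201,192),(150,120),(130,178),(110,118),(180,92),(168,203)]: print(u,v,P[v,u].round(4))
im=c['color'][70:250,90:400]; cv2.imwrite('pics/topz.png',cv2.resize(im[:,:150],None,fx=4,fy=3.3,interpolation=2)[...,::-1]) 
cv2.imwrite('pics/topz2.png',cv2.resize(c['color'][190:260,290:395],None,fx=6,fy=6,interpolation=2)[...,::-1])
```

```text
top0 red [101.2  11.6] 209 med [0.9128 0.355  0.1614] p5 [0.9015 0.3431 0.1455] p95 [0.9383 0.3769 0.1684]
top0 red [173.5  39. ] 339 med [0.875  0.1898 0.1317] p5 [ 0.8588  0.1708 -0.002 ] p95 [0.9712 0.2379 0.1357]
top0 red [255.   73.7] 90 med [ 0.8103 -0.0107  0.1168] p5 [ 0.7998 -0.0205 -0.0026] p95 [0.8786 0.0049 0.1215]
top0 red [370.7 230.4] 43 med [ 0.4644 -0.3097  0.055 ] p5 [ 0.4559 -0.3163  0.0526] p95 [ 0.4715 -0.3038  0.0577]
top0 blue [167.2   8.2] 231 med [1.0362 0.2445 0.0069] p5 [ 1.022   0.2225 -0.0027] p95 [1.06   0.2773 0.0112]
top0 blue [193.7 186.8] 251 med [0.5314 0.1063 0.1133] p5 [0.4509 0.0913 0.0841] p95 [0.5949 0.1206 0.1163]
top0 blue [447.4 191.2] 438 med [ 0.5694 -0.4865  0.0145] p5 [ 0.5526 -0.6009 -0.0021] p95 [ 0.6289 -0.4802  0.0396]
top0 blue [333.7 223.9] 37 med [ 0.4722 -0.2227  0.0554] p5 [ 0.4654 -0.228   0.0537] p95 [ 0.4792 -0.2162  0.0581]
top0 green [62.  43.6] 104 med [0.8673 0.4756 0.0851] p5 [0.8568 0.4665 0.0731] p95 [0.8819 0.4903 0.089 ]
top0 green [464.5  98.4] 183 med [ 0.6742 -0.3885  0.348 ] p5 [ 0.6732 -0.4077  0.335 ] p95 [ 0.6
[... 1841 characters left out ...]
6 -0.4199  0.3677]
scene0 green [188.3 115.4] 18 med [0.8602 0.4766 0.0846] p5 [0.8556 0.47   0.0797] p95 [0.8668 0.4868 0.09  ]
scene0 green [163.1 190.4] 47 med [0.4849 0.1971 0.0291] p5 [0.4737 0.1801 0.0279] p95 [0.4962 0.21   0.0306]
scene0 green [199.9 190.2] 58 med [0.5266 0.0965 0.0417] p5 [0.5186 0.0912 0.0359] p95 [0.5382 0.1065 0.0465]
163 143 [0.6409 0.203  0.0481]
316 222 [ 0.4738 -0.1805  0.0559]
371 231 [ 0.4627 -0.3106  0.0542]
352 227 [ 0.4685 -0.2654  0.0559]
334 224 [ 0.4719 -0.2223  0.0595]
201 192 [0.5271 0.0983 0.0418]
150 120 [0.7016 0.2455 0.0371]
130 178 [0.5352 0.2528 0.1085]
110 118 [0.6727 0.317  0.1127]
180 92 [0.749  0.1617 0.1142]
168 203 [0.4964 0.1779 0.0271]
```

View pics/topz.png

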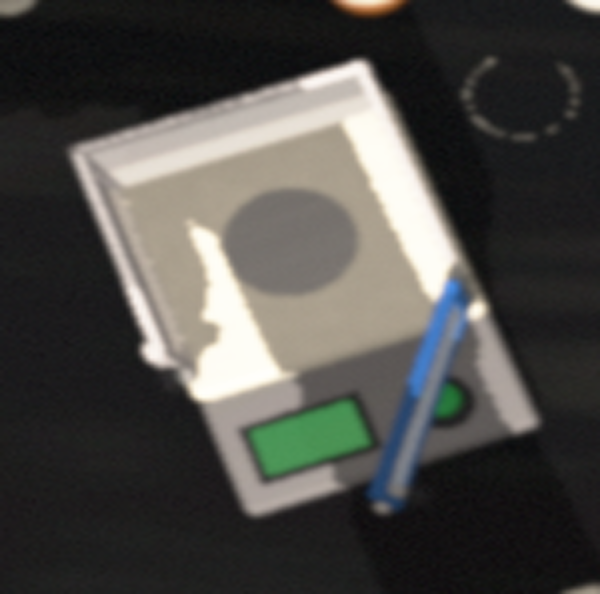

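View pics/topz2.png

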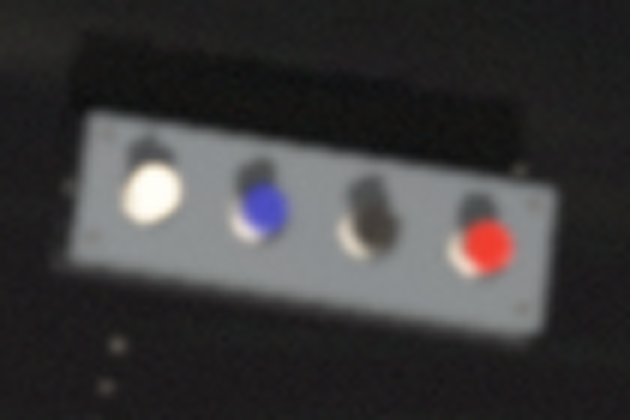

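```bash
python3 -m creep '[[[0,0,0.06,-0.006,0.037,0,0.085],[0,0,0.06,-0.006,0.037,0,0.085],[0,0,0.06,-0.006,0.037,0,0.085],[0,0,0.06,-0.006,0.037,0,0.085],[0,0,0.06,-0.006,0.037,0,0.085],[0,0,0.06,-0.006,0.037,0,0.085],[0,0,0.06,-0.006,0.037,0,0.085],[0,0,0.06,-0.006,0.037,0,0.085],[0,0,0.06,-0.006,0.037,0,0.085],[0,0,0.06,-0.006,0.037,0,0.085]]]'
cat >> h.py <<'E'
from scipy.spatial.transform import Rotation as Ro
def go(x=None,y=None,z=None,yaw=None,n=1):
    o=get_obs(); w=o['tool_rot']; R=Ro.from_quat([w[1],w[2],w[3],w[0]]); p=o['eef_pos']; t=np.array([p[i] if v is None else v for i,v in enumerate((x,y,z))])
    M=R.as_matrix(); cy=np.degrees(np.arctan2(M[1,0],M[0,0])); yaw=cy if yaw is None else yaw
    a=np.radians(yaw); T=np.array([[np.cos(a),np.sin(a),0],[np.sin(a),-np.cos(a),0],[0,0,-1]]).T
    T=np.array([[np.cos(a),np.sin(a),0],[np.sin(a),-np.cos(a),0],[0,0,-1.]])
    rv=Ro.from_matrix(M.T@T).as_rotvec()
    print('t',round(float(o['t']),2),'p',p.round(4),'yaw',cy.round(2),'F',o['contact_force'].round(2),'w',round(float(o['gripper_width']),3),'q',o['q'].round(2))
    print('total turn',rv.round(4),'shift(now axes)',(M.T@(t-p)).round(4),'shift(target axes)',(T.T@(t-p)).round(4))
E
python3 -c "
from h import *
go(.4626,-.310,.2,-4.9)"
```

```text
t: 0.93
eef_pos: [0.4522, 0.419, 0.2958]
tool_rot: [0.0, 0.936, 0.351, -0.006]
contact_force: [0.7, 0.7, -0.4]
gripper_width: 0.993
t 0.93 p [0.4522 0.419  0.2958] yaw 41.09 F [ 0.71  0.74 -0.45] w 0.993 q [-1.03  0.4   0.24  1.72 -0.11  1.05 -0.03]
total turn [0.0011 0.0114 0.8027] shift(now axes) [-0.4703  0.5566  0.0989] shift(target axes) [0.0726 0.7255 0.0958]
```

```bash
python3 -m creep '[[[0,0.002,0.065,0,0.037,0,0.085],[0,0.002,0.065,0,0.037,0,0.085],[0,0.002,0.065,0,0.037,0,0.085],[0,0.002,0.065,0,0.037,0,0.085],[0,0.002,0.065,0,0.037,0,0.085],[0,0,0.065,0,0.037,0,0.085],[0,0,0.065,-0.01,0.037,0,0.085],[0,0,0.065,-0.01,0.037,0,0.085],[0,0,0.065,-0.01,0.037,0,0.085],[0,0,0.065,-0.01,0.037,0,0.085],[0,0,0.065,-0.01,0.037,0,0.085],[0,0,0.065,-0.01,0.037,0,0.085]]]'
python3 -c "
from h import *
go(.4626,-.310,.2,-4.9)"
```

```text
t: 1.93
eef_pos: [0.5436, -0.0177, 0.2921]
tool_rot: [0.002, 0.999, -0.052, -0.001]
contact_force: [1.0, -0.4, -0.4]
gripper_width: 0.996
t 1.93 p [ 0.5436 -0.0177  0.2921] yaw -5.94 F [ 1.02 -0.4  -0.38] w 0.996 q [-0.54  0.3   0.56  1.91 -0.19  0.98  0.  ]
total turn [ 0.0036  0.0021 -0.0181] shift(now axes) [-0.0502  0.2988  0.0933] shift(target axes) [-0.0557  0.2982  0.0921]
```

```bash
python3 -m creep '[[[0.0005,0,-0.002,-0.0065,0.037,0.006,0.045],[0.0005,0,-0.002,-0.0065,0.037,0.006,0.045],[0.0005,0,-0.002,-0.0065,0.037,0.006,0.045],[0.0005,0,-0.002,-0.0065,0.037,0.006,0.045],[0.0005,0,-0.002,-0.0065,0.037,0.006,0.045],[0.0005,0,-0.002,-0.0065,0.037,0.006,0.045],[0.0005,0,-0.002,-0.0065,0.037,0.006,0.045],[0.0005,0,-0.002,-0.0065,0.037,0.006,0.045],[0,0,0,0,0,0,0.045]]]'
python3 -c "
from h import *
go(.4626,-.310,.2,-4.9)
c=snap('wrist','w1');print(c['fovy'],c['tvec'])"
```

```text
t: 2.68
eef_pos: [0.4505, -0.3272, 0.2423]
tool_rot: [0.001, 0.999, -0.05, -0.001]
contact_force: [-1.1, -1.1, 0.1]
gripper_width: 0.526
t 2.68 p [ 0.4505 -0.3272  0.2423] yaw -5.7 F [-1.09 -1.09  0.07] w 0.526 q [ 0.03  0.4   0.62  1.93 -0.29  0.9   0.7 ]
total turn [ 0.0016  0.0025 -0.014 ] shift(now axes) [ 0.0105 -0.0184  0.0423] shift(target axes) [ 0.0106 -0.0182  0.0423]
60.5866321510376 [-0.48091849 -0.28881593  0.23231207]
```

View pics/w1.png

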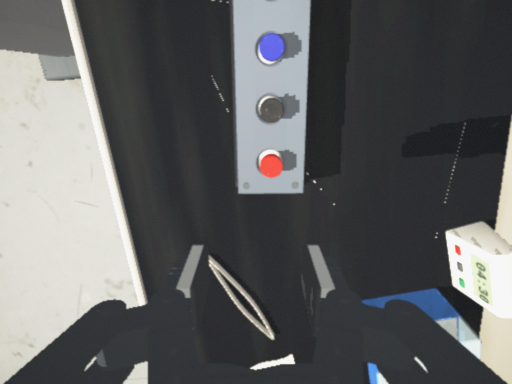

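The wrist picture shows the red cap at (271,164), in front of the fingers, with black at (270,108) and blue at (271,47). I'll measure them with this camera.

```bash
cat >> h.py <<'E'
def redcap(c):
    P=cloud(c); hsv=cv2.cvtColor(c['color'],cv2.COLOR_RGB2HSV).astype(int)
    m=((hsv[...,0]<8)|(hsv[...,0]>172))&(hsv[...,1]>140)&(hsv[...,2]>80)&(c['range_z']>0)
    k,l,s,ce=cv2.connectedComponentsWithStats(m.astype(np.uint8)); i=1+np.argmax(s[1:,4]); q=P[l==i]
    top=q[q[:,2]>np.percentile(q[:,2],95)-.004]
    print('red px',ce[i].round(1),s[i],'top mean',top.mean(0).round(4),'mid extents',((np.percentile(top,2,axis=0)+np.percentile(top,98,axis=0))/2).round(4),'span',np.ptp(top,axis=0).round(4))
E
python3 - <<'E'
from h import *
c=np.load('w1.npz'); redcap(c); P=cloud(c)
for u,v in [(271,47),(270,107),(271,164),(260,180),(247,150),(272,75)]: print(P[v,u].round(4))
# pts edges of block row v=130 , z>0.03
for v in (20,78,135): 
    r=P[v]; m=(r[:,2]>.035)&(r[:,2]<.047)&(c['range_z'][v]>0); i=np.where(m)[0]; i=i[(i>225)&(i<315)]; print(i.min(),i.max(),r[i.min()].round(4),r[i.max()].round(4))
E
```

```text
red px [270.9 165.6] [260 155  23  22 397] top mean [ 0.4653 -0.3103  0.0565] mid extents [ 0.4653 -0.3103  0.0563] span [0.0177 0.0171 0.0049]
[ 0.4725 -0.2235  0.0574]
[ 0.4683 -0.2647  0.0565]
[ 0.4653 -0.3085  0.0571]
[ 0.4551 -0.3254  0.042 ]
[ 0.4468 -0.2984  0.0422]
[ 0.4724 -0.242   0.0409]
234 309 [ 0.4476 -0.2011  0.0407] [ 0.5028 -0.2066  0.0409]
236 307 [ 0.4444 -0.2414  0.0423] [ 0.499  -0.2469  0.043 ]
237 305 [ 0.4399 -0.2855  0.0408] [ 0.4953 -0.2907  0.0426]
```

```bash
python3 -m creep '[[[0.001,0.002,-0.01,0.007,-0.009,0,0.045],[0,0,0,0.007,-0.009,0.01,0.045],[0,0,0,0,0,0.03,0.045],[0,0,0,0,0,0,0.045]]]'
python3 -c "
from h import *
go(.4648,-.310,.119,-5.1); redcap(snap('wrist','w2'))"
```

```text
t: 3.07
eef_pos: [0.4719, -0.3016, 0.2005]
tool_rot: [-0.002, 0.999, -0.041, 0.001]
contact_force: [-1.4, 1.2, 0.6]
gripper_width: 0.528
t 3.07 p [ 0.4719 -0.3016  0.2005] yaw -4.74 F [-1.4   1.16  0.64] w 0.528 q [ 0.02  0.47  0.57  1.96 -0.35  0.82  0.7 ]
total turn [-0.0045 -0.0019  0.0063] shift(now axes) [-0.0065  0.0093  0.0814] shift(target axes) [-0.0063  0.009   0.0815]
red px [245.5 217.6] [233 205  26  26 531] top mean [ 0.4654 -0.3098  0.0565] mid extents [ 0.4654 -0.31    0.0561] span [0.0178 0.0171 0.0049]
```

View pics/w2.png

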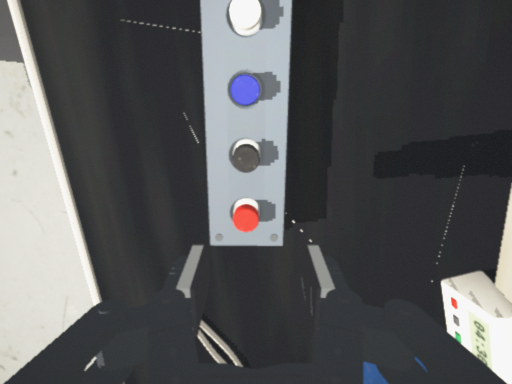

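The red cap is now at (245,218), with the fingers still short of it. I'm moving over it.

```bash
python3 -m creep '[[[-0.004,-0.002,0.006,-0.006,0.009,0.02,0.04],[0,0,0,0,0,0,0.04],[0,0,0,0,0,0,0.04]]]'
python3 -c "
from h import *
go(.465,-.310,.119,-5.1)"
```

```text
t: 3.37
eef_pos: [0.4712, -0.3062, 0.1846]
tool_rot: [-0.0, 0.999, -0.04, 0.003]
contact_force: [-0.0, 0.2, -0.0]
gripper_width: 0.469
t 3.37 p [ 0.4712 -0.3062  0.1846] yaw -4.59 F [-0.02  0.21 -0.03] w 0.469 q [ 0.04  0.49  0.56  1.97 -0.37  0.78  0.72]
total turn [-0.0007 -0.0054  0.0088] shift(now axes) [-0.0062  0.0044  0.0656] shift(target axes) [-0.0058  0.0044  0.0656]
```

```bash
python3 -m creep '[[[0,-0.004,0.006,-0.006,0.004,0.01,0.04],[0,-0.003,0.005,-0.003,0.002,0.01,0.04],[0,0,0,0,0,0,0.04]]]'
python3 -c "
from h import *
go(.465,-.310,.119,-5.1)"
```

```text
t: 3.62
eef_pos: [0.4639, -0.3104, 0.1663]
tool_rot: [-0.0, 0.999, -0.044, 0.001]
contact_force: [0.2, 0.4, 0.0]
gripper_width: 0.472
t 3.62 p [ 0.4639 -0.3104  0.1663] yaw -5.07 F [0.24 0.39 0.05] w 0.472 q [ 0.06  0.51  0.54  1.98 -0.39  0.75  0.75]
total turn [-0.0004 -0.0026  0.0005] shift(now axes) [ 0.0009 -0.0004  0.0473] shift(target axes) [ 0.0011 -0.0005  0.0473]
```

```bash
python3 -m creep '[[[0,-0.002,0,0.001,0,0.012,0.035],[0,0,0,0,0,0.012,0.035],[0,0,0,0,0,0.01,0.035],[0,0,0,0,0,0.005,0.035],[0,0,0,0,0,0,0.035],[0,0,0,0,0,0,0.035]]]'
python3 -c "
from h import *
go(.465,-.310,.119,-5.1);c=snap('wrist','w3');snap('scene','s3')"
```

```text
t: 4.12
eef_pos: [0.465, -0.3105, 0.1228]
tool_rot: [-0.0, 0.999, -0.045, -0.0]
contact_force: [0.3, 0.6, -0.5]
gripper_width: 0.412
t 4.12 p [ 0.465  -0.3105  0.1228] yaw -5.13 F [ 0.29  0.58 -0.45] w 0.412 q [ 0.1   0.58  0.5   2.   -0.44  0.67  0.79]
total turn [-0.0009  0.0001 -0.0005] shift(now axes) [ 0.     -0.0005  0.0038] shift(target axes) [-0.     -0.0005  0.0038]
```

View pics/w3.png

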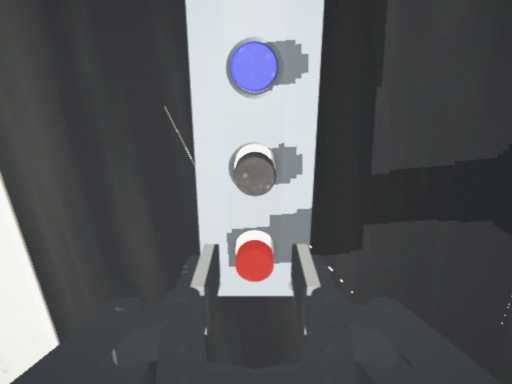

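The red cap at (255,262) sits midway between the fingertips (206 and 304). Next I'll check the fingertip height in the range image.

Run:
```python
from h import *
c=np.load('w3.npz');P=cloud(c); redcap(c)
for u,v in [(212,248),(211,258),(206,280),(298,248),(300,258),(307,280),(225,280),(285,285)]: print(u,v,P[v,u].round(4),c['color'][v,u])
```

```text
red px [254.2 260.4] [ 236  240   37   41 1204] top mean [ 0.4653 -0.3092  0.0563] mid extents [ 0.4653 -0.3097  0.0558] span [0.0175 0.0178 0.0049]
212 248 [ 0.4471 -0.298   0.0594] [176 178 173]
211 258 [ 0.4476 -0.2985  0.0675] [105 107 106]
206 280 [ 0.448  -0.2979  0.0851] [75 76 78]
298 248 [ 0.4859 -0.3013  0.0597] [173 175 169]
300 258 [ 0.4857 -0.3013  0.0685] [148 150 147]
307 280 [ 0.4862 -0.3014  0.085 ] [178 181 176]
225 280 [ 0.4482 -0.3263  0.0424] [215 222 227]
285 285 [ 0.4797 -0.3323  0.0422] [215 222 225]
```

```bash
python3 -m creep '[[[0,0,0,0,0,0.004,0.03],[0,0,0,0,0,0.0025,0.03],[0,0,0,0,0,0,0.03],[0,0,0,0,0,0,0.025],[0,0,0,0,0,0,0.025]]]' 30
python3 -c "
from h import *
go(.465,-.310,.1165,-5.1);c=snap('wrist','w4');P=cloud(c)
for u in (215,218,222,290,294,298):
  for v in (238,242,246,250): print(u,v,P[v,u].round(4))"
```

```text
t: 4.63
eef_pos: [0.4659, -0.3111, 0.1174]
tool_rot: [0.0, 0.999, -0.045, 0.002]
contact_force: [0.6, 0.4, 0.3]
gripper_width: 0.291
t 4.63 p [ 0.4659 -0.3111  0.1174] yaw -5.13 F [0.56 0.37 0.28] w 0.291 q [ 0.11  0.59  0.49  2.   -0.44  0.66  0.79]
total turn [ 0.0002 -0.0031 -0.0004] shift(now axes) [-0.001  -0.001   0.0009] shift(target axes) [-0.001  -0.001   0.0009]
215 238 [ 0.4483 -0.2995  0.0423]
215 242 [ 0.4478 -0.3022  0.0412]
215 246 [ 0.4495 -0.2987  0.0523]
215 250 [ 0.4497 -0.2994  0.0547]
218 238 [ 0.4495 -0.3001  0.0412]
218 242 [ 0.4493 -0.302   0.0417]
218 246 [ 0.4508 -0.2989  0.052 ]
218 250 [ 0.4511 -0.2994  0.055 ]
222 238 [ 0.4516 -0.2999  0.0421]
222 242 [ 0.4514 -0.302   0.0421]
222 246 [ 0.4526 -0.2992  0.0518]
222 250 [ 0.4528 -0.2997  0.0548]
290 238 [ 0.4848 -0.303   0.042 ]
290 242 [ 0.4846 -0.305   0.0423]
290 246 [ 0.4837 -0.3016  0.0526]
290 250 [ 0.4834 -0.302   0.0556]
294 238 [ 0.4868 -0.3034  0.0415]
294 242 [ 0.4867 -0.3056  0.0414]
294 246 [ 0.4855 -0.3015  0.0531]
294 250 [ 0.4852 -0.3021  0.0558]
298 238 [ 0.4886 -0.3032  0.0423]
298 242 [ 0.4886 -0.3057  0.0416]
298 246 [ 0.4884 -0.3075  0.0423]
298 250 [ 0.4884 -0.3101  0.0417]
```

View pics/w4.png

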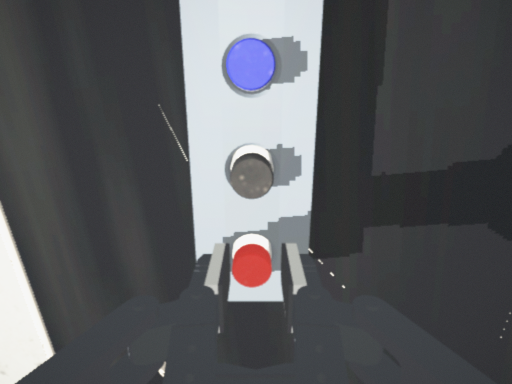

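```bash
python3 -m creep '[[[0,-0.002,0,-0.001,-0.001,0.003,0.025],[0,0,0,0,0,0.0015,0.025],[0,0,0,0,0,0,0.01],[0,0,0,0,0,0,0.01],[0,0,0,0,0,0,0.01],[0,0,0,0,0,0,0.01]]]' 30
python3 -c "
from h import *
go(.465,-.310,.1165,-5.1);c=snap('wrist','w5');P=cloud(c)
for u in (225,230,278,285):
  for v in (238,242,244,246,250): print(u,v,P[v,u].round(4))"
```

```text
t: 5.18
eef_pos: [0.4653, -0.3105, 0.1152]
tool_rot: [-0.0, 0.999, -0.045, 0.002]
contact_force: [-0.4, -0.2, -0.5]
gripper_width: 0.195
t 5.18 p [ 0.4653 -0.3105  0.1152] yaw -5.15 F [-0.41 -0.17 -0.46] w 0.195 q [ 0.11  0.59  0.49  2.   -0.45  0.65  0.79]
total turn [-0.0004 -0.0032 -0.0009] shift(now axes) [-0.0003 -0.0004 -0.0013] shift(target axes) [-0.0003 -0.0004 -0.0013]
225 238 [ 0.4528 -0.298   0.0426]
225 242 [ 0.4526 -0.3     0.0427]
225 244 [ 0.4533 -0.2983  0.0481]
225 246 [ 0.4534 -0.2985  0.0497]
225 250 [ 0.4536 -0.2989  0.053 ]
230 238 [ 0.4552 -0.2982  0.0426]
230 242 [ 0.4549 -0.3006  0.042 ]
230 244 [ 0.4555 -0.2987  0.0477]
230 246 [ 0.4556 -0.2991  0.0491]
230 250 [ 0.4559 -0.2988  0.0534]
278 238 [ 0.4782 -0.3011  0.0411]
278 242 [ 0.478  -0.3025  0.0424]
278 244 [ 0.4778 -0.3011  0.0471]
278 246 [ 0.4776 -0.3007  0.0498]
278 250 [ 0.4774 -0.3009  0.0532]
285 238 [ 0.4816 -0.3014  0.041 ]
285 242 [ 0.4814 -0.3032  0.0416]
285 244 [ 0.481  -0.3013  0.0474]
285 246 [ 0.4808 -0.3007  0.0504]
285 250 [ 0.4806 -0.3015  0.0527]
```

View pics/w5.png

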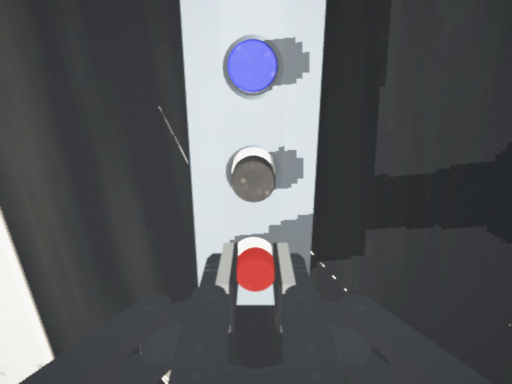

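```bash
python3 -m creep '[[[0,0,0,0,0,0,0.005],[0,0,0,0,0,0,0.005],[0,0,0,0,0,0,0.005]]]' 40
python3 -c "
from h import *
go(.465,-.310,.1165,-5.1)"
```

```text
t: 5.48
eef_pos: [0.4652, -0.3105, 0.1151]
tool_rot: [-0.0, 0.999, -0.045, 0.001]
contact_force: [-0.5, -0.3, 1.9]
gripper_width: 0.192
t 5.48 p [ 0.4652 -0.3105  0.1151] yaw -5.15 F [-0.52 -0.3   1.86] w 0.192 q [ 0.11  0.59  0.49  2.   -0.45  0.65  0.79]
total turn [-0.0005 -0.0028 -0.0009] shift(now axes) [-0.0003 -0.0004 -0.0014] shift(target axes) [-0.0003 -0.0004 -0.0014]
```

The fingers have stalled on the cap, so I'm lifting.

```bash
python3 -m creep '[[[0,0,0,0,0,-0.004,0.005],[0,0,0,0,0,-0.007,0.005],[0,0,0,0,0,-0.008,0.005],[0,0,0,0,0,-0.008,0.005],[0,0,0,0,0,-0.008,0.005],[0,0,0,0,0,-0.008,0.005],[0,0,0,0,0,-0.008,0.005],[0,0,0,0,0,-0.01,0.005],[0,0,0,0,0,-0.015,0.005],[0,0,0,0,0,-0.015,0.005],[0,0,0,0,0,0,0.005]]]'
python3 -c "
from h import *
go(.465,-.310,.25,-5.1);c=snap('wrist','w6');c=snap('scene','s6');cv2.imwrite('pics/s6z.png',cv2.resize(c['color'][170:300,220:390],None,fx=4,fy=4,interpolation=2)[...,::-1])"
```

```text
t: 6.4
eef_pos: [0.4649, -0.3106, 0.2158]
tool_rot: [-0.0, 0.999, -0.045, 0.002]
contact_force: [-0.1, -0.8, -0.3]
gripper_width: 0.187
t 6.4 p [ 0.4649 -0.3106  0.2158] yaw -5.18 F [-0.1  -0.81 -0.25] w 0.187 q [ 0.02  0.44  0.59  1.95 -0.33  0.84  0.7 ]
total turn [-0.0002 -0.0037 -0.0014] shift(now axes) [ 0.0002 -0.0006 -0.0342] shift(target axes) [ 0.0001 -0.0006 -0.0342]
```

View pics/s6z.png

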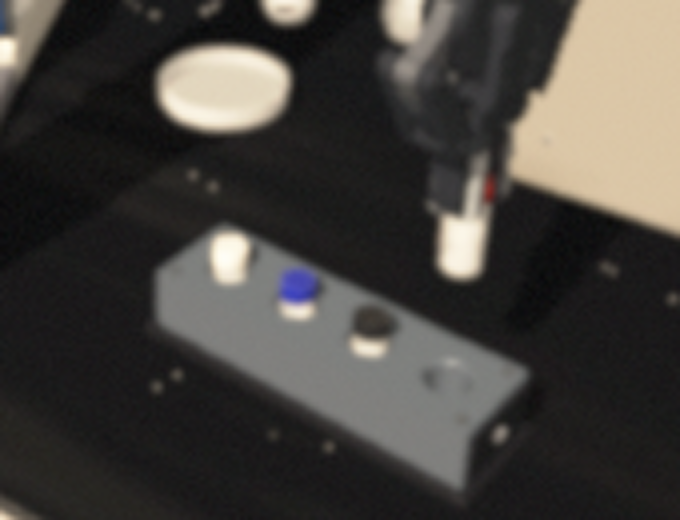

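View pics/w6.png

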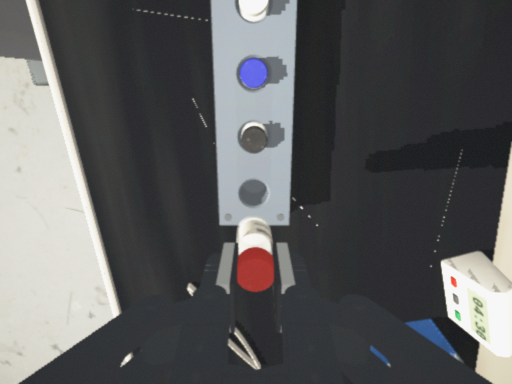

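The red vial is held clear of its empty pocket (pixel (254,192) in the wrist view), and the others are undisturbed. Next I'll refine the pan centre from the top view and work out the transport.

Run:
```python
from h import *
go(.641,.203,.28,26.2); go(.641,.203,.28,-5.1)
c=np.load('top0.npz'); P=cloud(c); g=cv2.cvtColor(c['color'],cv2.COLOR_RGB2GRAY)
roi=g[115:170,135:195]; print(g[143,155:172], g[143,140:150])
m=np.zeros_like(g); m[115:172,135:195]=((roi<130)&(roi>70)) if roi.size else 0
m=np.zeros_like(g); r=g[115:172,135:195]; m[115:172,135:195]=(abs(r.astype(int)-int(g[143,163]))<18)
k,l,s,ce=cv2.connectedComponentsWithStats(m); i=l[143,163]; print(ce[i],s[i])
cn=cv2.findContours((l==i).astype(np.uint8),0,1)[0]; e=cv2.fitEllipse(max(cn,key=len)); print(e)
u,v=e[0]; f=192/np.tan(np.radians(float(c['fovy']))/2); R=cv2.Rodrigues(c['rvec'])[0]; d=R.T@np.array([(u-c['cx'])/f,(v-c['cy'])/f,1]); o=-R.T@c['tvec'].reshape(3); print(o+d*(.05-o[2])/d[2])
# rim
z=P[...,2]
# balance orientation from rim points z>.105 in area
mm=(z>.107)&(z<.122)&(P[...,0]>.5)&(P[...,0]<.78)&(P[...,1]>.12)&(P[...,1]<.34); q=P[mm][:,:2].astype(np.float32); print(len(q)); 
print(cv2.minAreaRect(q))
# door
hsv=cv2.cvtColor(c['color'],cv2.COLOR_RGB2HSV).astype(int); b=(hsv[...,0]>100)&(hsv[...,0]<128)&(hsv[...,1]>110)&(z>.108)&(z<.125)&(P[...,0]<.62)&(P[...,1]<.14)&(P[...,1]>.05)
q=P[b][:,:2].astype(np.float32); print(len(q),cv2.fitLine(q,2,0,.01,.01).ravel(),q.min(0),q.max(0), cv2.minAreaRect(q))
```

```text
t 6.5 p [ 0.4642 -0.3097  0.2135] yaw -5.15 F [ 0.29 -0.49  0.09] w 0.192 q [ 0.02  0.44  0.59  1.95 -0.33  0.84  0.7 ]
total turn [-0.001  -0.0015 -0.5472] shift(now axes) [ 0.1302 -0.5266 -0.0657] shift(target axes) [ 0.385  -0.382  -0.0665]
t 6.5 p [ 0.4642 -0.3097  0.2135] yaw -5.15 F [ 0.29 -0.49  0.09] w 0.192 q [ 0.02  0.44  0.59  1.95 -0.33  0.84  0.7 ]
total turn [-0.0014 -0.0012 -0.0009] shift(now axes) [ 0.1302 -0.5266 -0.0657] shift(target axes) [ 0.1306 -0.5264 -0.0665]
[115 114 113 113 112 113 114 113 115 115 115 115 115 116 116 115 115] [252 252 252 248 221 160 127 117 115 114]Traceback (most recent call last):
  File "<stdin>", line 5, in <module>
ValueError: could not broadcast input array from shape (55,60) into shape (57,60)
```

```bash
python3 -m creep '[[[0,0,0,0.005,0,-0.03,0.005],[0,0,0,0.008,-0.02,-0.03,0.005],[0,0,0,0.009,-0.033,-0.01,0.005],[0,0,0,0.009,-0.036,0,0.005],[0,0,-0.04,0.009,-0.036,0,0.005],[0,0,-0.04,0.009,-0.036,0,0.005],[0,0,-0.04,0.009,-0.036,0,0.005],[0,0,-0.04,0.009,-0.036,0,0.005],[0,0,-0.04,0.012,-0.034,0,0.005],[0,0,-0.03,0.012,-0.025,0,0.005],[0,0,-0.02,0.01,-0.015,0,0.005],[0,0,0,0,0,0,0.005]]]'
python3 - <<'E'
from h import *
go(.641,.203,.28,26.2)
c=np.load('top0.npz'); P=cloud(c); g=cv2.cvtColor(c['color'],cv2.COLOR_RGB2GRAY)
m=np.zeros_like(g); r=g[115:172,135:195]; m[115:172,135:195]=(abs(r.astype(int)-114)<22)
k,l,s,ce=cv2.connectedComponentsWithStats(m); i=l[143,163]; print(ce[i],s[i])
cn=cv2.findContours((l==i).astype(np.uint8),0,1)[0]; e=cv2.fitEllipse(max(cn,key=len)); print(e)
u,v=e[0]; f=192/np.tan(np.radians(float(c['fovy']))/2); R=cv2.Rodrigues(c['rvec'])[0]; d=R.T@np.array([(u-c['cx'])/f,(v-c['cy'])/f,1]); o=-R.T@c['tvec'].reshape(3); print(o+d*(.05-o[2])/d[2])
z=P[...,2]
mm=(z>.107)&(z<.122)&(P[...,0]>.5)&(P[...,0]<.78)&(P[...,1]>.12)&(P[...,1]<.34); q=P[mm][:,:2].astype(np.float32); print(len(q)); 
print(cv2.minAreaRect(q))
hsv=cv2.cvtColor(c['color'],cv2.COLOR_RGB2HSV).astype(int); b=(hsv[...,0]>100)&(hsv[...,0]<128)&(hsv[...,1]>110)&(z>.108)&(z<.125)&(P[...,0]<.62)&(P[...,1]<.14)&(P[...,1]>.05)
q=P[b][:,:2].astype(np.float32); print(len(q),cv2.fitLine(q,2,0,.01,.01).ravel(),q.min(0),q.max(0), cv2.minAreaRect(q))
E
```

```text
t: 7.5
eef_pos: [0.5693, 0.0103, 0.2769]
tool_rot: [-0.002, 0.997, 0.083, -0.007]
contact_force: [0.2, 1.8, -0.1]
gripper_width: 0.19
t 7.5 p [0.5693 0.0103 0.2769] yaw 9.54 F [ 0.22  1.77 -0.07] w 0.19 q [-0.51  0.36  0.49  1.86 -0.21  0.98  0.24]
total turn [-0.0066  0.0122 -0.2909] shift(now axes) [ 0.1025 -0.1782 -0.0036] shift(target axes) [ 0.1494 -0.1413 -0.0031]
[162.1911589  142.69772999] [146 127  33  32 837]
((162.1856689453125, 142.68988037109375), (31.178863525390625, 32.38018798828125), 64.1366195678711)
[0.64098926 0.20462461 0.05      ]
596
((0.646439790725708, 0.21089112758636475), (0.16392406821250916, 0.18604472279548645), 25.851566314697266)
223 [ 0.9825182  -0.18616644  0.5246069   0.10695834] [0.44858918 0.08999845] [0.6008595  0.12483275] ((0.5246343016624451, 0.10785345733165741), (0.009259012527763844, 0.15541401505470276), 79.51725769042969)
```

```bash
python3 -m creep '[[[-0.001,0.002,-0.04,0.015,-0.025,0,0.005],[-0.001,0.002,-0.045,0.018,-0.027,0,0.005],[-0.001,0.002,-0.045,0.02,-0.027,0,0.005],[-0.001,0.002,-0.045,0.02,-0.025,0,0.005],[0,0.002,-0.045,0.02,-0.022,0,0.005],[0,0.002,-0.04,0.015,-0.014,0,0.005],[0,0,-0.02,0.01,-0.007,0,0.005],[0,0,0,0,0,0,0.005],[0,0,0,0,0,0,0.005]]]'
python3 - <<'E'
from h import *
go(.641,.2045,.28,26)
snap('wrist','w7')
E
```

```text
t: 8.25
eef_pos: [0.6452, 0.1803, 0.2678]
tool_rot: [0.002, 0.975, 0.22, -0.007]
contact_force: [-0.0, 0.1, -0.2]
gripper_width: 0.19
t 8.25 p [0.6452 0.1803 0.2678] yaw 25.44 F [-0.04  0.11 -0.19] w 0.19 q [-0.63  0.53  0.38  1.61 -0.21  1.05  0.25]
total turn [ 0.0013  0.0138 -0.0098] shift(now axes) [ 0.0064 -0.0236 -0.0123] shift(target axes) [ 0.0068 -0.0235 -0.0122]
```

View pics/w7.png

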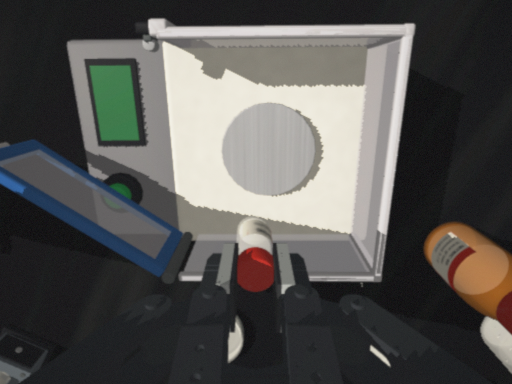

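The wrist view shows the pan at (269,149), the key at (122,192), the door from about (180,260) at the hinge to its free edge at upper left, and the roller catch at (150,42). The vial is still held.

Run:
```python
from h import *
c=np.load('w7.npz'); P=cloud(c)
f=192/np.tan(np.radians(float(c['fovy']))/2); R=cv2.Rodrigues(c['rvec'])[0]; o=-R.T@c['tvec'].reshape(3)
def at(u,v,z):
    d=R.T@np.array([(u-c['cx'])/f,(v-c['cy'])/f,1]); return (o+d*(z-o[2])/d[2]).round(4)
print('pan',at(269,149,.05),P[149,269]); print('key',P[190,119])
for a in [(222,149,.05),(316,149,.05),(269,102,.05),(269,196,.05)]: print(at(*a))
q=P[(P[...,2]>.0485)&(P[...,2]<.054)&(abs(P[...,0]-.641)<.05)&(abs(P[...,1]-.2045)<.05)]
print('pan depth pts',len(q),q.mean(0).round(4),((q.min(0)+q.max(0))/2).round(4))
hsv=cv2.cvtColor(c['color'],cv2.COLOR_RGB2HSV).astype(int)
gm=(hsv[...,0]>45)&(hsv[...,0]<85)&(hsv[...,1]>100)&(np.mgrid[:384,:512][0]>150)&(np.mgrid[:384,:512][1]<160)
q=P[gm]; print('key',len(q),np.median(q,0).round(4),q.min(0).round(4),q.max(0).round(4))
b=(hsv[...,0]>100)&(hsv[...,0]<128)&(hsv[...,1]>110)&(P[...,2]>.04)&(P[...,2]<.125)&(c['range_z']>0)
q=P[b]; t=q[q[:,2]>.108][:,:2].astype(np.float32); print('door',len(q),len(t),cv2.fitLine(t,2,0,.01,.01).ravel(),t.min(0),t.max(0),cv2.minAreaRect(t))
redcap(c)
# vial body points: below cap
for u,v in [(254,222),(254,240),(254,268),(245,235),(262,235)]: print(u,v,P[v,u].round(4))
go()
```

```text
pan [0.643  0.2075 0.05  ] [0.64298053 0.20746714 0.05007489]
key [0.53345815 0.11086596 0.04579648]
[0.6055 0.1895 0.05  ]
[0.6803 0.2253 0.05  ]
[0.6253 0.2434 0.05  ]
[0.6624 0.168  0.05  ]
pan depth pts 6743 [0.6427 0.2067 0.0501] [0.6436 0.2056 0.0504]
key 185 [0.5347 0.111  0.0425] [0.5215 0.1039 0.0351] [0.5441 0.1143 0.0467]
door 4274 2627 [ 0.9838281  -0.17911498  0.5342287   0.10727086] [0.46688348 0.08978077] [0.60405695 0.12237559] ((0.5349253416061401, 0.10606175661087036), (0.011071343906223774, 0.13937945663928986), 79.7938003540039)
red px [255.2 269.5] [ 237  248   37   44 1343] top mean [0.6447 0.1808 0.2092] mid extents [0.6448 0.1805 0.2086] span [0.0179 0.0182 0.0063]
254 222 [0.6401 0.1876 0.1714]
254 240 [0.6403 0.1881 0.1939]
254 268 [0.6432 0.1825 0.2088]
245 235 [0.6365 0.1851 0.1862]
262 235 [0.6441 0.1893 0.1872]
t 8.3 p [0.645  0.1801 0.2677] yaw 25.41 F [-0.57  0.89  0.29] w 0.192 q [-0.63  0.53  0.38  1.62 -0.21  1.05  0.25]
total turn [0.0012 0.014  0.    ] shift(now axes) [0. 0. 0.] shift(target axes) [0. 0. 0.]
```

```bash
python3 -m creep '[[[0.001,0.007,0,0.004,-0.012,0,0.005],[0.001,0.007,0,0.004,-0.012,0,0.005],[0,0.002,0,0.002,-0.004,0,0.005],[0,0,0,0,0,0,0.005]]]'
python3 - <<'E'
from h import *
go(.642,.206,.1575,26)
E
```

```text
t: 8.63
eef_pos: [0.6412, 0.2064, 0.2675]
tool_rot: [-0.0, 0.977, 0.215, 0.001]
contact_force: [-0.1, 0.7, 0.3]
gripper_width: 0.19
t 8.63 p [0.6412 0.2064 0.2675] yaw 24.88 F [-0.09  0.74  0.3 ] w 0.19 q [-0.67  0.53  0.38  1.62 -0.22  1.04  0.21]
total turn [ 0.0003 -0.0016 -0.0195] shift(now axes) [0.0004 0.0007 0.11  ] shift(target axes) [0.0006 0.0008 0.11  ]
```

```bash
python3 -m creep '[[[0,0,0,0,0,0.012,0.005],[0,0,0,0,0,0.015,0.005],[0,0,0,0,0,0.015,0.005],[0,0,0,0,0,0.015,0.005],[0,0,0,0,0,0.014,0.005],[0,0,0,0,0,0.012,0.005],[0,0,0,0,0,0.008,0.005],[0,0,0,0,0,0.004,0.005],[0,0,0,0,0,0,0.005],[0,0,0,0,0,0,0.005]]]'
python3 - <<'E'
from h import *
go(.642,.206,.1575,26); snap('wrist','w8');snap('scene','s8')
E
```

```text
t: 9.47
eef_pos: [0.6405, 0.2045, 0.1649]
tool_rot: [0.001, 0.977, 0.215, 0.001]
contact_force: [0.1, 0.3, 0.1]
gripper_width: 0.191
t 9.47 p [0.6405 0.2045 0.1649] yaw 24.79 F [0.1  0.35 0.08] w 0.191 q [-0.64  0.64  0.34  1.69 -0.26  0.86  0.24]
total turn [ 0.0017 -0.0021 -0.0212] shift(now axes) [ 0.002  -0.0008  0.0074] shift(target axes) [ 0.002  -0.0007  0.0074]
```

View pics/w8.png

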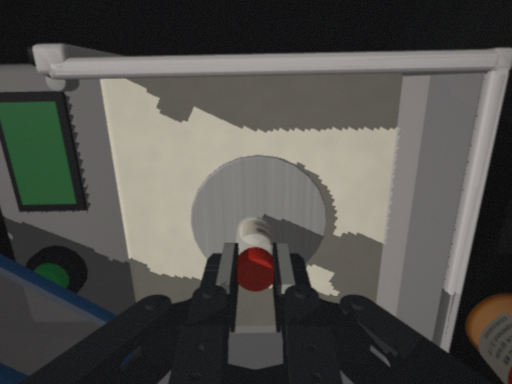

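The vial is over the pan, whose disc is centred near (260,218), and its base is near it.

Run:
```python
from h import *
c=np.load('w8.npz'); P=cloud(c)
f=192/np.tan(np.radians(float(c['fovy']))/2); R=cv2.Rodrigues(c['rvec'])[0]; o=-R.T@c['tvec'].reshape(3)
q=P[(P[...,2]>.0475)&(P[...,2]<.054)&(abs(P[...,0]-.641)<.05)&(abs(P[...,1]-.2045)<.05)][:,:2].astype(np.float32)
h=cv2.convexHull(q); print(cv2.minEnclosingCircle(h),cv2.fitEllipse(h))
g=cv2.cvtColor(c['color'],cv2.COLOR_RGB2GRAY)
```

```text
((0.6432355046272278, 0.20579224824905396), 0.04202507063746452) ((0.6430683135986328, 0.2059081345796585), (0.08309829980134964, 0.08321677148342133), 141.5596160888672)
```

```bash
python3 -m creep '[[[0.001,-0.002,0,0.001,0,0.003,0.005],[0,0,0,0.001,0,0.002,0.005],[0,0,0,0,0,0.001,0.005],[0,0,0,0,0,0,0.005]]]'
python3 - <<'E'
from h import *
go(.642,.206,.1575,26)
E
```

```text
t: 9.9
eef_pos: [0.6441, 0.2061, 0.1615]
tool_rot: [-0.0, 0.977, 0.215, 0.003]
contact_force: [0.8, -0.1, -0.6]
gripper_width: 0.191
t 9.9 p [0.6441 0.2061 0.1615] yaw 24.8 F [ 0.76 -0.15 -0.55] w 0.191 q [-0.63  0.65  0.33  1.68 -0.27  0.85  0.25]
total turn [ 0.0005 -0.0054 -0.0209] shift(now axes) [-0.002  -0.0008  0.004 ] shift(target axes) [-0.002  -0.0008  0.004 ]
```

```bash
python3 -m creep '[[[0,-0.004,0,-0.001,0,0.002,0.005],[0,-0.001,0,0,0,0.0012,0.005],[0,0,0,0,0,0.0005,0.005],[0,0,0,0,0,0,0.005]]]'
python3 - <<'E'
from h import *
go(.643,.206,.1575,26)
E
```

```text
t: 10.23
eef_pos: [0.6434, 0.2058, 0.1578]
tool_rot: [0.0, 0.977, 0.215, 0.0]
contact_force: [0.1, -0.1, 0.2]
gripper_width: 0.19
t 10.23 p [0.6434 0.2058 0.1578] yaw 24.81 F [ 0.11 -0.06  0.19] w 0.19 q [-0.63  0.65  0.33  1.68 -0.27  0.85  0.25]
total turn [ 0.0005 -0.0006 -0.0208] shift(now axes) [-0.0002 -0.0004  0.0003] shift(target axes) [-0.0002 -0.0004  0.0003]
```

```bash
python3 -m creep '[[[0,0,0,0,0,0.001,0.005],[0,0,0,0,0,0.0005,0.005]]]'; python3 -m creep '[[[0,0,0,0,0,0.001,0.005],[0,0,0,0,0,0,0.005]]]'
```

```text
t: 10.4
eef_pos: [0.6436, 0.2057, 0.157]
tool_rot: [0.0, 0.977, 0.215, 0.001]
contact_force: [-1.1, -1.6, 5.7]
gripper_width: 0.193
t: 10.57
eef_pos: [0.6438, 0.2056, 0.1574]
tool_rot: [-0.0, 0.977, 0.215, 0.001]
contact_force: [-0.2, 1.0, -0.4]
gripper_width: 0.191
```

Contact came at TCP z of about 0.157 (5.7 N), so the vial is standing on the pan. I'll release gently.

```bash
python3 -m creep '[[[0,0,0,0,0,0.0006,0.005],[0,0,0,0,0,0,0.018],[0,0,0,0,0,0,0.022],[0,0,0,0,0,0,0.027],[0,0,0,0,0,0,0.032],[0,0,0,0,0,0,0.035],[0,0,0,0,0,0,0.035]]]'
python3 - <<'E'
from h import *
go(.643,.206,.1575,26);redcap(snap('wrist','w9'))
E
```

```text
t: 11.15
eef_pos: [0.6438, 0.2057, 0.1563]
tool_rot: [-0.0, 0.977, 0.215, 0.001]
contact_force: [0.4, 0.4, -1.0]
gripper_width: 0.411
t 11.15 p [0.6438 0.2057 0.1563] yaw 24.79 F [ 0.35  0.42 -0.98] w 0.411 q [-0.63  0.65  0.33  1.68 -0.27  0.85  0.25]
total turn [ 0.0002 -0.0015 -0.0211] shift(now axes) [-0.0005 -0.0006 -0.0012] shift(target axes) [-0.0005 -0.0006 -0.0012]
red px [254.9 261.1] [240 249  33  27 505] top mean [0.6426 0.2111 0.0981] mid extents [0.6431 0.2113 0.0975] span [0.0154 0.0064 0.0051]
```

View pics/w9.png

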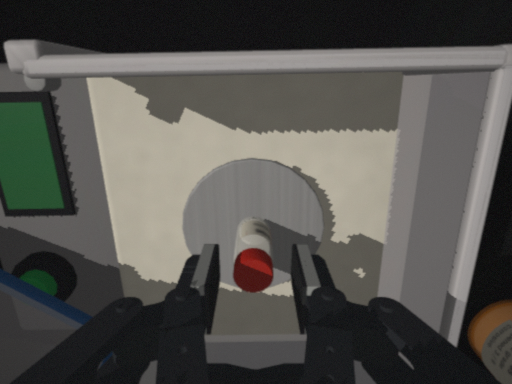

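The vial is released and upright at (254,265). I'm raising straight up.

```bash
python3 -m creep '[[[0,0,0,0,0,-0.006,0.035],[0,0,0,0,0,-0.012,0.035],[0,0,0,0,0,-0.02,0.035],[0,0,0,0,0,-0.025,0.035],[0,0,0,0,0,-0.025,0.035],[0,0,0,0,0,-0.025,0.0],[0,0,0,0,0,-0.01,0.0],[0,0,0,0,0,0,0.0],[0,0,0,0,0,0,0.0]]]'
python3 - <<'E'
from h import *
go(.643,.206,.27,26);c=snap('wrist','w10');redcap(c)
P=cloud(c); hsv=cv2.cvtColor(c['color'],cv2.COLOR_RGB2HSV).astype(int)
b=(hsv[...,0]>100)&(hsv[...,0]<128)&(hsv[...,1]>110)&(P[...,2]>.04)&(P[...,2]<.125)&(c['range_z']>0)
q=P[b]; t=q[q[:,2]>.108][:,:2].astype(np.float32); print('door',len(t),cv2.fitLine(t,2,0,.01,.01).ravel(),t.min(0),t.max(0))
snap('top','t10')
E
```

```text
t: 11.95
eef_pos: [0.6435, 0.205, 0.2901]
tool_rot: [-0.0, 0.977, 0.214, 0.001]
contact_force: [0.3, -0.4, -0.9]
gripper_width: -0.003
t 11.95 p [0.6435 0.205  0.2901] yaw 24.75 F [ 0.31 -0.41 -0.93] w -0.003 q [-0.67  0.51  0.38  1.59 -0.21  1.08  0.2 ]
total turn [ 0.0004 -0.0029 -0.0219] shift(now axes) [-0.0001 -0.0011  0.0201] shift(target axes) [-0.     -0.0011  0.0201]
red px [488.9 315.2] [ 461  289   51   55 2172] top mean [0.8742 0.1889 0.1347] mid extents [0.8764 0.19   0.1341] span [0.0356 0.038  0.0052]
door 2330 [ 0.98396116 -0.17838278  0.5294604   0.10813175] [0.45717502 0.08932051] [0.6037728  0.12432147]
```

View pics/w10.png

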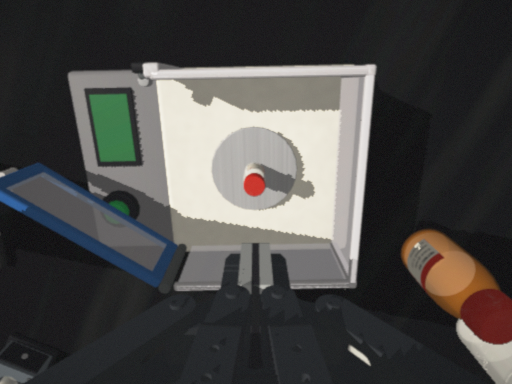

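The vial stands at the middle of the pan: red cap at (254,184), and the disc at about (255,168), displaced only by cap height. For the door, I'm going to the start of the push.

Run:
```python
from h import *
H=np.array([.606,.096])
def tcp(ang,r=.113,clr=.0):
    d=np.array([np.cos(ang),np.sin(ang)]); n=np.array([d[1],-d[0]]) # door x (inward)
    a=np.radians(25); X=np.array([np.cos(a),np.sin(a)]);Y=np.array([np.sin(a),-np.cos(a)])
    s=14.5e-3*abs(n@X)+11e-3*abs(n@Y)
    return H+r*d-n*(.0045+s+clr),X,Y
p,X,Y=tcp(np.radians(169.7),clr=.015); print(p); go(p[0],p[1],.27,24.8)
prev=p
for g in (54,50,40,30,20,10,4,0): # deg open
    q,X,Y=tcp(np.radians(115.9+g)); print(g,q.round(4),'tool step',((q-prev)@X).round(4),((q-prev)@Y).round(4)); prev=q
```

```text
[0.48823098 0.07994214]
t 12.05 p [0.6431 0.2049 0.2888] yaw 24.74 F [-0.65 -0.7  -0.46] w 0.001 q [-0.67  0.51  0.38  1.59 -0.21  1.08  0.2 ]
total turn [ 0.0003 -0.0008 -0.001 ] shift(now axes) [-0.1929  0.0487  0.0186] shift(target axes) [-0.193   0.0485  0.0188]
54 [0.4909 0.0943] tool step 0.0085 -0.0119
50 [0.491 0.102] tool step 0.0033 -0.0069
40 [0.4936 0.1215] tool step 0.0106 -0.0165
30 [0.4998 0.1406] tool step 0.0137 -0.0148
20 [0.5096 0.1589] tool step 0.0166 -0.0124
10 [0.5229 0.1753] tool step 0.019 -0.0093
4 [0.5324 0.184 ] tool step 0.0123 -0.0039
0 [0.5394 0.1893] tool step 0.0085 -0.0018
```

```bash
python3 -m creep '[[[0,0,0,-0.02,0.006,0,0],[0,0,0,-0.03,0.008,0,0],[0,0,0,-0.03,0.008,0,0],[0,0,0,-0.03,0.008,0,0],[0,0,0,-0.03,0.007,0,0],[0,0,0,-0.025,0.006,0,0],[0,0,0,-0.015,0.003,0,0],[0,0,0,0,0,0,0],[0,0,0,0,0,0,0]]]'
python3 - <<'E'
from h import *
go(.488,.080,.148,24.8)
E
```

```text
t: 12.8
eef_pos: [0.4851, 0.0827, 0.2736]
tool_rot: [0.002, 0.976, 0.216, -0.012]
contact_force: [0.4, 1.0, -0.1]
gripper_width: -0.006
t 12.8 p [0.4851 0.0827 0.2736] yaw 24.94 F [ 0.44  0.96 -0.09] w -0.006 q [-0.66  0.23  0.42  2.03 -0.11  0.93  0.26]
total turn [-0.0012  0.0248  0.0025] shift(now axes) [0.0046 0.0038 0.1256] shift(target axes) [0.0015 0.0037 0.1256]
```

```bash
python3 -m creep '[[[0,0.012,0,0.002,0.005,0.01,0],[0,0.01,0,0.001,0.002,0.012,0],[0,0,0,0,0,0.015,0],[0,0,0,0,0,0.012,0],[0,0,0,0,0,0,0],[0,0,0,0,0,0,0]]]'
python3 - <<'E'
from h import *
go(.488,.080,.148,24.8); snap('wrist','w11')
c=snap('top','t11');cv2.imwrite('pics/t11z.png',cv2.resize(c['color'][80:280,90:290],None,fx=3,fy=3,interpolation=2)[...,::-1])
E
```

```text
t: 13.3
eef_pos: [0.4941, 0.0817, 0.2196]
tool_rot: [0.0, 0.976, 0.218, -0.002]
contact_force: [0.8, 0.4, 0.7]
gripper_width: 0.002
t 13.3 p [0.4941 0.0817 0.2196] yaw 25.22 F [0.85 0.4  0.66] w 0.002 q [-0.62  0.31  0.4   2.07 -0.17  0.8   0.32]
total turn [-0.0001  0.0038  0.0073] shift(now axes) [-0.0059 -0.0011  0.0716] shift(target axes) [-0.0062 -0.001   0.0716]
```

View pics/w11.png

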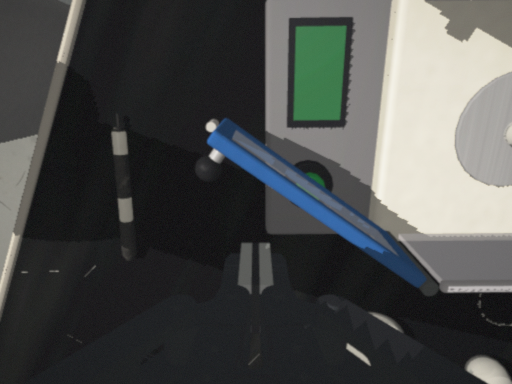

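View pics/t11z.png

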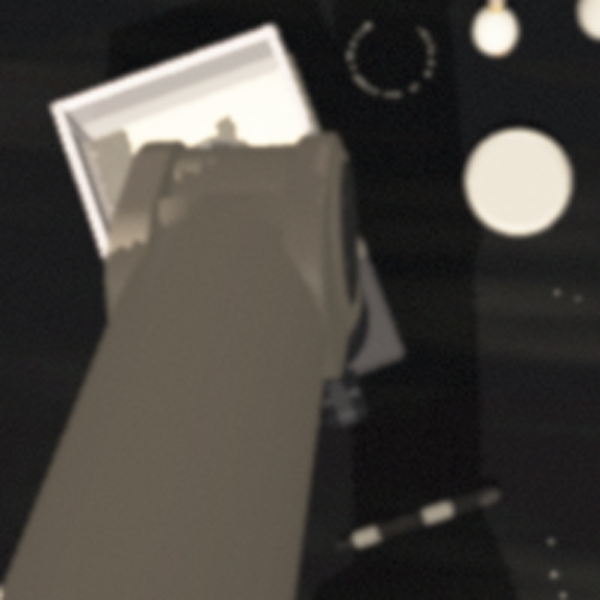

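The wrist view shows the door's top edge from (430,287) at the hinge to (215,130), the knob at (208,168) and the closed fingertips at (255,245), clear of the outer face. I'm lowering.

```bash
python3 -m creep '[[[0,0.002,0,-0.002,0.005,0.008,0],[0,0.001,0,-0.001,0.003,0.012,0],[0,0,0,0,0,0.015,0],[0,0,0,0,0,0.014,0],[0,0,0,0,0,0.012,0],[0,0,0,0,0,0.006,0],[0,0,0,0,0,0,0],[0,0,0,0,0,0,0]]]'
python3 - <<'E'
from h import *
go(.488,.080,.148,24.8); c=snap('wrist','w12')
E
```

```text
t: 14.07
eef_pos: [0.4991, 0.072, 0.1529]
tool_rot: [-0.0, 0.976, 0.219, 0.005]
contact_force: [0.2, 0.2, 1.7]
gripper_width: 0.001
t 14.07 p [0.4991 0.072  0.1529] yaw 25.26 F [0.22 0.19 1.7 ] w 0.001 q [-0.56  0.43  0.36  2.11 -0.25  0.63  0.41]
total turn [ 0.0016 -0.0106  0.0079] shift(now axes) [-0.0067 -0.012   0.0048] shift(target axes) [-0.0068 -0.0119  0.0049]
```

View pics/w12.png

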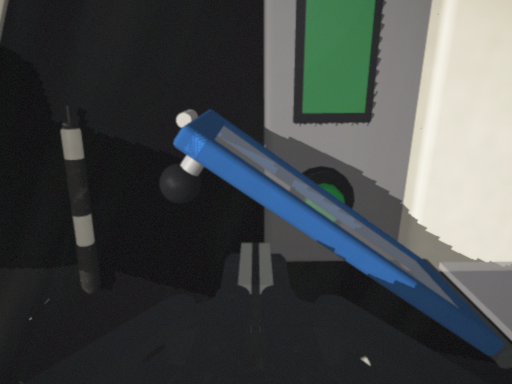

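```bash
python3 -m creep '[[[0.001,-0.008,0,-0.007,-0.004,0.002,0],[0,-0.003,0,-0.006,-0.004,0.002,0],[0,0,0,0,0,0,0]]]'
python3 - <<'E'
from h import *
go(.485,.075,.148,24.8)
H=np.array([.606,.096]); p=get_obs()['eef_pos'][:2]-H; d=np.array([-.984,.1784]); print('r',p@d,'perp',p@np.array([-.1784,-.984]))
E
```

```text
t: 14.37
eef_pos: [0.4837, 0.074, 0.1503]
tool_rot: [0.0, 0.976, 0.218, 0.001]
contact_force: [0.0, -0.3, 0.6]
gripper_width: 0.0
t 14.37 p [0.4837 0.074  0.1503] yaw 25.23 F [ 0.01 -0.33  0.6 ] w 0.0 q [-0.57  0.41  0.36  2.14 -0.24  0.62  0.4 ]
total turn [ 0.0007 -0.0019  0.0075] shift(now axes) [ 0.0016 -0.0004  0.0023] shift(target axes) [ 0.0016 -0.0004  0.0023]
r 0.1163985485771694 perp 0.04349713865765483
```

```bash
python3 -m creep '[[[0,0,0,0.004,-0.006,0.001,0],[0,0,0,0.005,-0.007,0,0],[0,0,0,0.005,-0.007,0,0],[0,0,0,0.003,-0.006,0,0],[0,0,0,0.004,-0.007,0,0],[0,0,0,0.004,-0.006,0,0],[0,0,0,0,0,0,0]]]'
python3 - <<'E'
from h import *
go(.485,.075,.148,24.8);snap('wrist','w13')
E
```

```text
t: 14.95
eef_pos: [0.4906, 0.1268, 0.1504]
tool_rot: [-0.0, 0.976, 0.22, 0.002]
contact_force: [0.5, 0.5, 0.5]
gripper_width: 0.001
t 14.95 p [0.4906 0.1268 0.1504] yaw 25.37 F [0.5  0.48 0.51] w 0.001 q [-0.66  0.43  0.35  2.1  -0.25  0.64  0.3 ]
total turn [ 0.0001 -0.005   0.01  ] shift(now axes) [-0.0273  0.0444  0.0023] shift(target axes) [-0.0268  0.0446  0.0024]
```

View pics/w13.png

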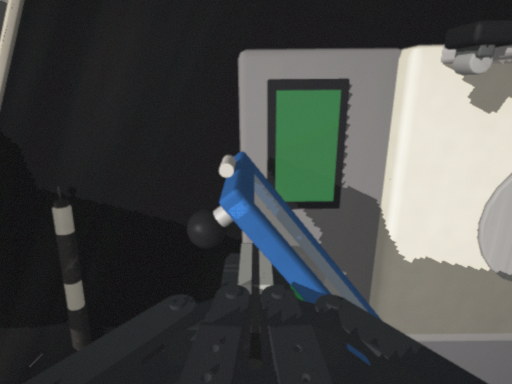

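The door is turning: its free edge is now at (232,165), and the fingers at (255,265) press the outer face inside the knob. I'm continuing along the arc.

```bash
python3 -m creep '[[[0,0,0,0.006,-0.007,0,0],[0,0,0,0.007,-0.006,0,0],[0,0,0,0.008,-0.006,0,0],[0,0,0,0.008,-0.005,0,0],[0,0,0,0.008,-0.004,0,0],[0,0,0,0,0,0,0]]]'
python3 - <<'E'
from h import *
go(.5394,.1893,.148,24.8);snap('wrist','w14')
E
```

```text
t: 15.5
eef_pos: [0.5143, 0.1711, 0.1504]
tool_rot: [-0.0, 0.976, 0.219, 0.002]
contact_force: [0.7, -0.6, 0.5]
gripper_width: -0.0
t 15.5 p [0.5143 0.1711 0.1504] yaw 25.29 F [ 0.74 -0.62  0.53] w -0.0 q [-0.71  0.48  0.35  2.02 -0.25  0.68  0.24]
total turn [ 0.0006 -0.0045  0.0085] shift(now axes) [ 0.0305 -0.0058  0.0025] shift(target axes) [ 0.0304 -0.006   0.0024]
```

View pics/w14.png

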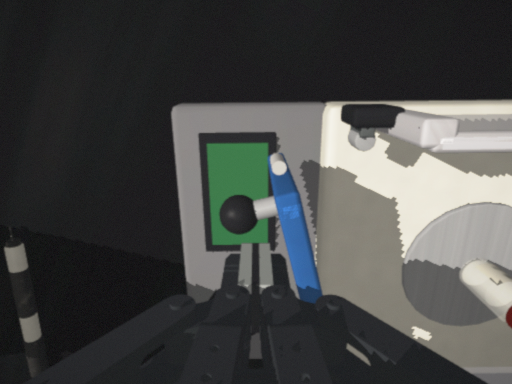

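The free edge is at (278,165), the knob at (240,214) and the catch roller at (362,138). I'm still pushing, slower now and watching the force.

```bash
python3 -m creep '[[[0,0,0,0.007,-0.002,0,0],[0,0,0,0.007,-0.001,0,0],[0,0,0,0.006,-0.001,0,0],[0,0,0,0,0,0,0]]]'
python3 - <<'E'
from h import *
go(.5394,.1893,.148,24.8);snap('wrist','w15')
E
```

```text
t: 15.88
eef_pos: [0.5314, 0.1828, 0.1501]
tool_rot: [0.0, 0.976, 0.218, 0.001]
contact_force: [0.6, -0.1, -0.4]
gripper_width: -0.003
t 15.88 p [0.5314 0.1828 0.1501] yaw 25.21 F [ 0.65 -0.05 -0.42] w -0.003 q [-0.71  0.51  0.34  1.97 -0.26  0.7   0.23]
total turn [ 0.0009 -0.0025  0.0072] shift(now axes) [ 0.01   -0.0025  0.0021] shift(target axes) [ 0.01   -0.0025  0.0021]
```

View pics/w15.png

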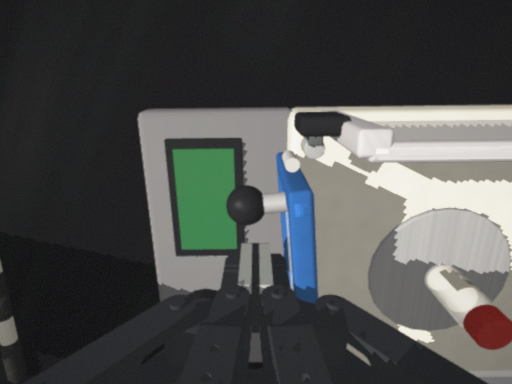

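The nose at (290,160) is just short of the roller at (313,148).

```bash
python3 -m creep '[[[0,0,0,0.005,-0.0005,0,0],[0,0,0,0.004,0,0,0]]]'; python3 -m creep '[[[0,0,0,0.004,0,0,0]]]';python3 -m creep '[[[0,0,0,0.003,0,0,0]]]';python3 -m creep '[[[0,0,0,0.003,0,0,0]]]'
python3 - <<'E'
from h import *
go(.5394,.1893,.148,24.8);snap('wrist','w16')
E
```

```text
t: 16.1
eef_pos: [0.5381, 0.1859, 0.1498]
tool_rot: [0.0, 0.976, 0.218, -0.0]
contact_force: [-2.6, 1.5, 4.7]
gripper_width: -0.001
t: 16.18
eef_pos: [0.5418, 0.1878, 0.1499]
tool_rot: [0.0, 0.976, 0.218, -0.001]
contact_force: [-4.2, -2.2, 3.2]
gripper_width: -0.004
t: 16.27
eef_pos: [0.5425, 0.1881, 0.1496]
tool_rot: [0.0, 0.976, 0.218, -0.004]
contact_force: [-17.8, -5.8, 19.3]
gripper_width: -0.002
t: 16.35
eef_pos: [0.5427, 0.1881, 0.1497]
tool_rot: [0.001, 0.976, 0.217, -0.008]
contact_force: [-14.2, -4.6, 18.5]
gripper_width: -0.003
t 16.35 p [0.5427 0.1881 0.1497] yaw 25.1 F [-14.17  -4.58  18.51] w -0.003 q [-0.7   0.53  0.34  1.93 -0.26  0.74  0.23]
total turn [-0.0022  0.0156  0.0053] shift(now axes) [-0.0024 -0.0025  0.0018] shift(target axes) [-0.0025 -0.0025  0.0017]
```

View pics/w16.png

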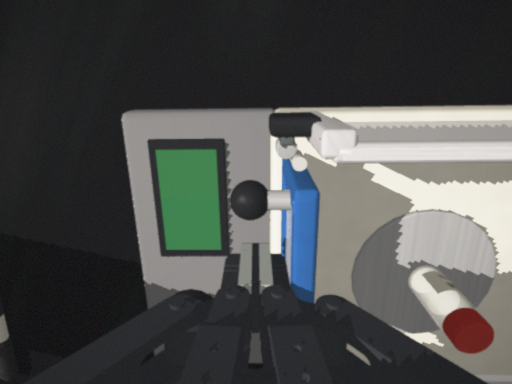

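The nose at (299,163) is past the roller at (286,147), and the travel has stopped hard. I'm backing off.

```bash
python3 -m creep '[[[0,0,0,-0.004,0.001,0,0],[0,0.004,0,-0.01,0.003,0,0],[0,0.003,0,-0.015,0.005,0,0],[0,0,0,-0.015,0.005,-0.005,0],[0,0,0,-0.01,0.005,-0.015,0],[0,0,0,0,0.01,-0.03,0],[0,0,0,0,0.01,-0.03,0],[0,0,0,0,0.01,-0.02,0],[0,0,0,0,0,0,0]]]'
python3 - <<'E'
from h import *
go();c=snap('wrist','w17')
P=cloud(c); hsv=cv2.cvtColor(c['color'],cv2.COLOR_RGB2HSV).astype(int)
b=(hsv[...,0]>100)&(hsv[...,0]<128)&(hsv[...,1]>110)&(P[...,2]>.105)&(P[...,2]<.125)&(c['range_z']>0)
t=P[b][:,:2].astype(np.float32); print('door',len(t),cv2.fitLine(t,2,0,.01,.01).ravel(),t.min(0),t.max(0))
gm=(hsv[...,0]>45)&(hsv[...,0]<85)&(hsv[...,1]>100)&(c['range_z']>0)
k,l,s,ce=cv2.connectedComponentsWithStats(gm.astype(np.uint8))
for i in range(1,k):
    if s[i,4]>40: q=P[l==i]; print('green',ce[i].round(),s[i],np.median(q,0).round(4),((q.min(0)+q.max(0))/2).round(4))
E
```

```text
t: 17.15
eef_pos: [0.5115, 0.1141, 0.2521]
tool_rot: [0.001, 0.976, 0.216, -0.005]
contact_force: [0.1, -1.2, 0.6]
gripper_width: -0.006
t 17.15 p [0.5115 0.1141 0.2521] yaw 25.0 F [ 0.12 -1.23  0.65] w -0.006 q [-0.69  0.31  0.42  1.98 -0.16  0.89  0.26]
total turn [-0.0004  0.0107 -0.    ] shift(now axes) [0. 0. 0.] shift(target axes) [0. 0. 0.]
door 3470 [ 0.43592545 -0.89998275  0.5669692   0.17614757] [0.5349241  0.09612869] [0.61011845 0.23937531]
green [277. 101.] [ 256   62   44   80 3322] [0.499  0.1821 0.0282] [0.4997 0.1802 0.0283]
green [272. 200.] [258 186  28  29 605] [0.5311 0.103  0.0446] [0.5328 0.1004 0.0404]
```

View pics/w17.png

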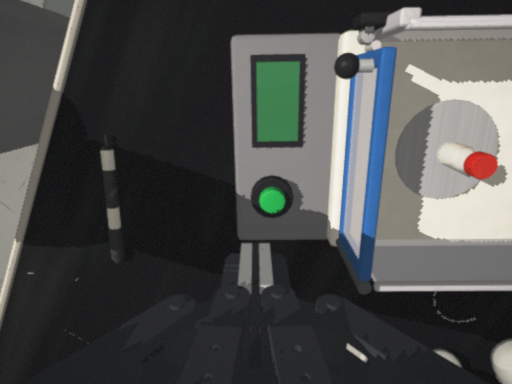

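The door is shut: its line at 115.8° matches the shield's 115.9°, and the nose is behind the roller at (368,38). The key is fully visible at (272,200), measured at (0.531,0.103), top about 0.045. The vial stands upright.

```bash
python3 -c "
from h import *
go(.531,.103,.16,25)"; python3 -m creep '[[[0,0.005,0,0.006,0.009,0.01,0],[0,0.005,0,0.005,0.008,0.02,0],[0,0,0,0.001,0.001,0.025,0],[0,0,0,0,0,0.02,0],[0,0,0,0,0,0,0],[0,0,0,0,0,0,0]]]'; python3 -c "
from h import *
go(.531,.103,.12,25)"
```

```text
t 17.2 p [0.5105 0.1149 0.2505] yaw 25.04 F [-0.15  0.05  0.55] w 0.0 q [-0.69  0.31  0.42  1.99 -0.16  0.89  0.26]
total turn [-0.0012  0.0124  0.0007] shift(now axes) [0.0146 0.0196 0.0903] shift(target axes) [0.0135 0.0195 0.0905]
t: 17.7
eef_pos: [0.5267, 0.1046, 0.1688]
tool_rot: [-0.001, 0.976, 0.218, -0.001]
contact_force: [0.8, -0.6, 0.4]
gripper_width: -0.003
t 17.7 p [0.5267 0.1046 0.1688] yaw 25.13 F [ 0.79 -0.56  0.39] w -0.003 q [-0.61  0.45  0.38  2.02 -0.25  0.72  0.36]
total turn [-0.0026  0.0019  0.0023] shift(now axes) [0.0034 0.0034 0.0487] shift(target axes) [0.0033 0.0033 0.0488]
```

```bash
python3 -m creep '[[[-0.002,0.002,0,0.003,0.003,0.01,0],[0,0,0,0.001,0.001,0.015,0],[0,0,0,0,0,0.012,0],[0,0,0,0,0,0.004,0],[0,0,0,0,0,0,0]]]'; python3 -c "
from h import *
go(.531,.103,.12,25);snap('wrist','w18')"
```

```text
t: 18.12
eef_pos: [0.5335, 0.1039, 0.127]
tool_rot: [-0.001, 0.976, 0.219, 0.002]
contact_force: [0.5, 0.1, 0.1]
gripper_width: 0.001
t 18.12 p [0.5335 0.1039 0.127 ] yaw 25.25 F [0.53 0.12 0.12] w 0.001 q [-0.57  0.52  0.34  2.03 -0.29  0.63  0.4 ]
total turn [-0.0001 -0.0044  0.0043] shift(now axes) [-0.0027 -0.0002  0.007 ] shift(target axes) [-0.0026 -0.0002  0.007 ]
```

View pics/w18.png

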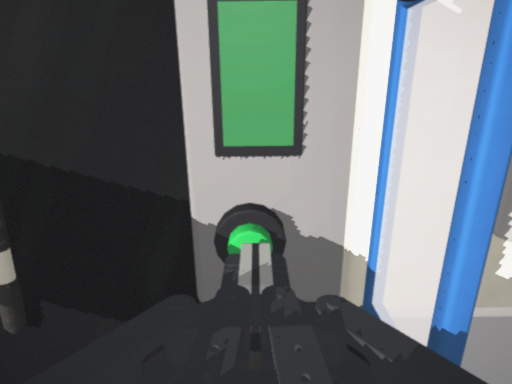

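The tips at (255,245) are over the key at (249,243), about 2.5 mm to the right of it. I'll correct that and press.

```bash
python3 -m creep '[[[0,-0.003,0,-0.003,0,0.003,0],[0,0,0,0,0,0.003,0]]]'; for i in 1; do python3 -m creep '[[[0,0,0,0,0,0.003,0]]]'; python3 -m creep '[[[0,0,0,0,0,0.002,0]]]'; python3 -m creep '[[[0,0,0,0,0,0.002,0]]]'; done
```

```text
t: 18.33
eef_pos: [0.5318, 0.1029, 0.1227]
tool_rot: [-0.0, 0.976, 0.219, 0.002]
contact_force: [-1.0, 0.0, 0.5]
gripper_width: -0.001
t: 18.42
eef_pos: [0.5321, 0.103, 0.1202]
tool_rot: [-0.0, 0.976, 0.219, 0.003]
contact_force: [0.5, 0.6, 0.4]
gripper_width: 0.001
t: 18.5
eef_pos: [0.5322, 0.103, 0.1182]
tool_rot: [-0.001, 0.976, 0.219, 0.003]
contact_force: [-0.8, 0.2, 0.3]
gripper_width: 0.006
t: 18.58
eef_pos: [0.5323, 0.1031, 0.1163]
tool_rot: [-0.001, 0.976, 0.219, 0.003]
contact_force: [-0.4, 0.7, 2.0]
gripper_width: -0.002
```

```bash
for i in 1 2 3; do python3 -m creep '[[[0,0,0,0,0,0.002,0]]]' | grep -E 'eef|force'; done
```

```text
eef_pos: [0.5323, 0.1031, 0.1143]
contact_force: [-1.0, 0.0, 2.9]
eef_pos: [0.5324, 0.1031, 0.1124]
contact_force: [-2.8, -0.7, 17.9]
eef_pos: [0.5326, 0.103, 0.1119]
contact_force: [-12.8, -2.2, 44.0]
```

The key bottomed out: the force rose from 3 N to a hard stop. I'm releasing at once and looking.

```bash
python3 -m creep '[[[0,0,0,0,0,-0.004,0],[0,0,0,0,0,-0.01,0],[0,0,0,0,0,-0.02,0],[0,0,0,-0.005,0,-0.025,0],[0,0,0,-0.01,0,-0.03,0],[0,0,0,-0.01,0,-0.03,0],[0,0,0,-0.005,0,-0.02,0],[0,0,0,0,0,0,0],[0,0,0,0,0,0,0]]]'
python3 - <<'E'
from h import *
go();c=snap('wrist','w19');snap('scene','s19');P=cloud(c); hsv=cv2.cvtColor(c['color'],cv2.COLOR_RGB2HSV).astype(int)
b=(hsv[...,0]>100)&(hsv[...,0]<128)&(hsv[...,1]>110)&(P[...,2]>.105)&(P[...,2]<.125)&(c['range_z']>0)
t=P[b][:,:2].astype(np.float32); print('door',len(t),cv2.fitLine(t,2,0,.01,.01).ravel())
E
```

```text
t: 19.58
eef_pos: [0.5042, 0.0889, 0.2586]
tool_rot: [-0.002, 0.976, 0.218, 0.004]
contact_force: [-0.1, 0.4, -1.4]
gripper_width: 0.001
t 19.58 p [0.5042 0.0889 0.2586] yaw 25.19 F [-0.12  0.37 -1.39] w 0.001 q [-0.67  0.27  0.44  2.02 -0.15  0.88  0.3 ]
total turn [-0.0013 -0.0086  0.    ] shift(now axes) [0. 0. 0.] shift(target axes) [0. 0. 0.]
door 3626 [ 0.4360733  -0.89991117  0.56700325  0.17561884]
```

View pics/w19.png

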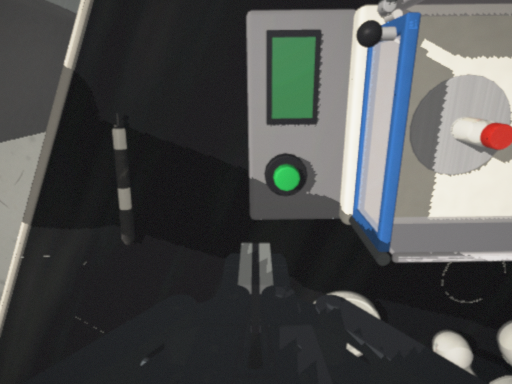

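View pics/s19.png

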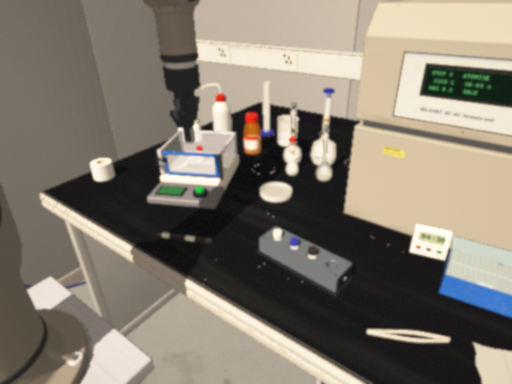

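The key is back up at (286,178), the door is shut, and the vial is upright on the pan. The other vials are in place. I'll do one last check of door parallelism and the display.

Run:
```python
from h import *
for n,(u,v) in (('w17',(277,101)),('w19',(293,77))): c=np.load(n+'.npz'); print(n,c['color'][v-5:v+5,u-5:u+5].mean((0,1)))
c=np.load('w10.npz');P=cloud(c)
q=P[(P[...,2]>.108)&(P[...,2]<.12)]; 
a=np.radians(25.9);X=np.array([np.cos(a),np.sin(a)]);Y=np.array([-X[1],X[0]]); b=(q[:,:2]-[.643,.206])
bx,by=b@X,b@Y
for nm,m,i in (('rear',(bx>.07)&(bx<.095)&(abs(by)<.075),0),('left',(by>.075)&(by<.1)&(bx>-.06)&(bx<.06),1)):
    t=q[m][:,:2].astype(np.float32); l=cv2.fitLine(t,2,0,.01,.01).ravel(); print(nm,len(t),np.degrees(np.arctan2(l[1],l[0]))%180)
c=np.load('w19.npz');P=cloud(c);hsv=cv2.cvtColor(c['color'],cv2.COLOR_RGB2HSV).astype(int)
m=(hsv[...,0]>100)&(hsv[...,0]<128)&(hsv[...,1]>110)&(P[...,2]>.105)&(P[...,2]<.125); d=(P[m][:,:2]-[.643,.206]); print('door bal x by y', [(y,np.median((d@X)[abs(d@Y-y)<.01]).round(4)) for y in (-.06,-.03,0,.03,.06)])
```

```text
w17 [ 64.41 127.09  78.96]
w19 [ 69.7  136.79  86.04]
rear 1781 115.867134
left 1804 25.844133
door bal x by y [(-0.06, np.float64(-0.0821)), (-0.03, np.float64(-0.0821)), (0, np.float64(-0.0819)), (0.03, np.float64(-0.082)), (0.06, np.float64(-0.0821))]
```

The door is parallel to the rear pane to within about 0.05°, so it is fully home.

```bash
python3 -c "
from station import hand_in
print(hand_in())"
```

```text
the job is handed in; nothing more can be done
None
```

I moved the red-capped vial from the block to the balance pan, pushed the shield door shut and pressed the green key, in that order. I handed the job in at about 19.7 s on the robot's clock.

- **Vial:** it stood upright in the last pictures. When I let go, the tool was about 1 mm from the measured pan centre. I did not re-measure the vial itself afterwards, because my automatic check picked up a red bottle instead.
- **Other vials:** the final picture shows them still in the block and apparently undisturbed.
- **Door:** it is parallel to the rear pane, both at about 115.9°. The nose on its edge is past the roller, so I take it to be fully home.
- **Key:** I pressed it to its hard stop and it sprang back up. The final push, at the fingertips, read about 46 N at the wrist. That is under the 120 N wrist limit but more than the key needed. I read the 40 N limit as applying only to the arm and gripper body, and nothing but the fingertips should have been in contact.
- **Display:** it showed no visible change after the press, so I have no separate sign that the weighing started.

At hand-in the gripper was clear of everything.

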